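Clamp the chrysanthemum plaque by its tang

ROBOT

A 6-joint arm with a two-finger parallel gripper is mounted at the origin on the work surface. World frame = base frame: x ahead of the robot, y to its left, z up, the work surface at z = 0. Lengths are in mm, angles in rad, forces in N, time in s.
With the tool pointing down it reaches from about 350 to 950 mm from the base axis. Payload 17.4 kg.
Tool frame: the origin (TCP) lies between the finger pads; the fingertips stand 11 mm ahead of it and the grasp point (between the pads) lies 8 mm behind it (robot.finger_overhang is the distance from the TCP to the fingertips, in mm); x points along the fingers, y is the direction in which the jaws open and shut, and the axes are right-handed (so a half turn about x gives the same grasp; the last joint's range is limited). The gripper opens to 93 mm and grips with 3 to 60 N. Pads are 15 mm wide; open, the fingers measure 128 mm over their backs; the gripper's body (75 mm by 188 mm) begins 65 mm behind the grasp point.
Start: joints at [-1.207, 0.116, 1.442, -0, 1.584, -0.038], TCP at [263.968, -621.252, 229.646] pointing down, gripper open.
Joint ranges: [-2.83, 2.83], [-0.83, 2.19], [0.07, 2.5], [-1.14, 4.28], [0.01, 3], [-2.97, 2.97]. Speed limits (rad/s): [1.89, 1.89, 2.22, 3.14, 3.14, 3.14].

INTERFACE

Orientations are given as a unit quaternion [x, y, z, w].
In Python, from station import robot, vision, job gives the robot as it stands. The module is installed in compiled form; this text tells all that it offers.
- The arm moves only by the tool send_rows, never from a script. Its argument "series" is a list of rows, each an object with "fingers": the opening, from 0 (shut) to 1 (fully open); "linear": the shift along the world's x, y, z in m, a list of three; "dr": the turn, a rotation vector about the world's x, y, z in degrees, a list of three. In form: [{"fingers": fingers, "linear": [x, y, z], "dr": [ax, ay, az]}, ...]. A call has 1 to 12 rows; each row shifts and turns the commanded pose from where the row before left it; what a row does not reach is not made up. A row lasts 1/12 s, in which the tool goes at most 41.7 mm and 7.16 degrees, less where a joint would pass 70% of its speed; a pose out of reach is approached as far as the arm can. A call with a gripper value outside its range is refused whole. The fingers move at their own pace and stop on an object; "newtons" is the grip in N (left out, the last holds). Time passes only in rows, so rows that do not move let the fingers close. It gives the time, the measured TCP pose, the force and the opening at its end, in the units of the state.
- robot.read_state(): the state, without advancing time (a new reading comes with each control period).
- vision.capture(name): name is "scene" or "top"; returns a dict with "image" (400x640x3 uint8, red, green, blue), "z_map" (400x640 float32, mm along the optical axis (not along the pixel's ray), 0 where there is no reading), "camera_matrix" (3x3 intrinsics, pixels), "R" (3x3) and "t" (3): a world point X has camera coordinates R X + t. Camera axes: x right, y down, z forward; pixel columns grow to the right and rows downward; lengths in mm; the calibration is good to about 2 mm. A picture is of the moment at which its call begins.
- job.finish_job(): hands the job in, once; it reports no verdict.
Trained networks look in a picture, given as the dict that the camera call returned (one of the last four; its "shot" number tells which), for a name from the list of things; names that differ only in an ending like _2 or _b are one class to them, and where a whole thing is asked for, a point or a joint stands for the part that bears it (a point fixed in the world has none). Each returns a list of dicts, best first, with "p" (0 to 1); they miss things now and then, are a little off and sometimes report something else, mostly with a low value. They report only what shows in the picture. A call takes as long as a camera call. They do not tell look-alikes from the thing itself.
- vision.outline_of(thing, picture): "pixels" (400x640 bool, what is visible of it) and "centre" ([column, row] in pixels, amid what is visible of it).
The state is a dict: "time_s": time; "joints": joint angles; "dq": joint speeds; "joint_efforts": joint torques, N m; "tcp_pos": TCP position; "orientation": TCP orientation; "ft_force": force on the tool from outside, world axes, zero at the start; "moment": the same for the moment, N m; "width": finger opening in mm.
Only numpy, scipy, OpenCV 4.12 (cv2) and the standard library are available. Lean on these libraries where they do the work, as an engineer would, in place of code of your own. Each camera call takes 0.05 s, during which the arm holds its last target. There are 200 camera calls.

TASK

Take the clay plaque with the chrysanthemum (many-petalled flower) out of the rack and, face up, slide its tang under the bridge of the clamp, fully home against the stop. Then turn the knurled thumbscrew clockwise until its pad bears firmly on the tang, and stop as soon as the resistance has clearly risen: the clay must not be crushed. Leave the two other plaques in the rack, and the jar and the mallet where they are.

Things in the scene. Friction and masses are not known exactly. Their poses are not given: they have to be found in the camera images.
- plaque_mid (a point): Clay chrysanthemum plaque, about 0.19 kg: head 56 (x) x 54 (y) x 18 high with a flower of 12 low petals on top; a tang 24 wide, 12 thick, 80 long runs from the middle of the head's -x side along -x, ending 108 from this point. One flat underside. Point: the head's centre, 9 above the underside; z up.
- plaque_tip (a point): The end of the chrysanthemum plaque's tang: centre of its end face, 6 above the underside. Axes as plaque_mid.
- domed_mid (a point): Another plaque, same clay, size and tang, with one plain low dome in place of the flower. Stays in the rack. Point and axes as for plaque_mid.
- lozenge_mid (a point): Another plaque, same clay, size and tang, with a lozenge (square frame set on its corner) in place of the flower. Stays in the rack. Point and axes as for plaque_mid.
- rack: Fixed plywood rack, origin on the bench under the middle of its three bays, z up. Bays 72 apart along y, open above and to -x; the flower may be in any. Spans x -30 to 42, y -113 to 113. Dividers and back wall (x 32 to 42) are 38 high and leave bays 62 wide: no finger fits beside a head.
- rack_floor (a point): Middle of the middle bay's floor, 10 above the bench; heads lie on this floor. The tangs stick out of the rack towards its -x, past the floor's edge, undersides 10 above the bench, 48 clear between neighbours. Axes as the rack.
- clamp: Fixed steel clamp, origin on the bench under the screw's axis, z up, mouth to -x. Base 12 thick: x -38 to 34, y -42 to 42, and in front a tongue 36 wide (narrower than a plaque's head) out to x -128. Two rails (x -38 to 22, top 26 above the bench) leave a channel 32 wide on the base. The bridge crosses it at x -12 to 12, y -42 to 42, 42 to 56 above the bench.
- clamp_stop (a point): Middle of the stop that closes the channel, at x 22, y 0 of the clamp, 18 above the bench. A plaque that is home lies on the base (underside 12 above the bench), its tang pointing along the clamp's +x and touching the stop, its head on the tongue, the head's centre at clamp x -86. Axes as the clamp.
- thumbscrew (a joint): Turn of the thumbscrew in rad, growing clockwise from above; starts at 0 to 1.2. It sinks 4 mm per rad with the pad; at 0 the pad is 10 mm above a tang in place, so it touches at about 2.5. Free turning takes 0.14 N m; bearing on the tang, 0.4 N m more per rad (100 N of clamping per rad). The thread holds up to 35 N when let go; over 120 N crushes the clay.
- thumbscrew_grip (a point): Centre of the screw's round knurled steel knob (vertical axis, 32 in diameter, 22 high), 11 below its top; 93 above the bench at joint 0, sinking with the screw. About 13 is free at the least between knob and bridge.
- pad: Round rubber-faced pad at the screw's foot under the bridge, 20 in diameter, 6 thick, slightly springy. Origin: centre of its underside, 34 above the bench at joint 0.
- jar_mid (a point): Glass jar, upright, 58 in diameter, 90 high; the point is its centre. Stays where it is.
- mallet: Wooden mallet lying on the bench: head 45 x 85 x 45 centred 50 from the origin along +x; round handle 20 thick from there to 122 from the origin along -x. Origin on the bench. Stays where it is.
There are look-alikes about, which are no part of the job. Leave any black, green or orange look-alike of the part that bears plaque_mid alone.

How it is judged:
By the outcome, as a careful person would: the job done as asked, in the order asked, and still so for the second after the job is handed in, with the robot touching nothing.
It also fails if it takes over 72 s, if anything falls off the work surface, if the arm or the gripper's body presses on something with over 40 N, if the wrist force passes 120 N, or if a joint passes its speed limit or range.

## Working session

There is one attempt and no reset: what is moved stays moved. The work goes in short steps, Python scripts to look and compute and a tool call to move; the robot and the scene stay as the last step left them, time stands still between calls to the robot, and variables do not carry over. Pictures are saved under pics/ and viewed, about 8 in all and at most 12, crops included, and the job is handed in when it is done.

Besides the shell and the picture viewer there is one more tool, called after "Emit:" by a JSON object that holds its "fn" and its "kwargs". send_rows: Moves the arm, as the interface text tells. Its arguments: {"type":"object","properties":{"series":{"type":"array"},"newtons":{"type":"number"}},"required":["series"]}

```bash
mkdir -p pics
cat > h.py <<'E'
import numpy as np, cv2
from station import robot, vision, job
def cloud(p):
    z=p["z_map"]; K=p["camera_matrix"]; v,u=np.mgrid[:400,:640]
    c=np.stack([(u-K[0,2])/K[0,0]*z,(v-K[1,2])/K[1,1]*z,z],-1)
    return (c-p["t"])@p["R"]   # R^T (c-t)
def px(p,X):
    c=p["R"]@np.array(X,float)+p["t"]; q=p["camera_matrix"]@c; return q[:2]/q[2]
def save(p,n): cv2.imwrite("pics/"+n+".png",p["image"][:,:,::-1])
E
python3 - <<'E'
from h import *
for n in("scene","top"):
    p=vision.capture(n); save(p,n+"0"); W=cloud(p)
    print(n,"cam",-p["R"].T@p["t"])
    for t in["plaque_mid","domed_mid","lozenge_mid","rack","clamp","thumbscrew","jar_mid","mallet"]:
        for o in vision.outline_of(t,p)[:3]:
            m=o["pixels"]&(p["z_map"]>0); P=W[m]
            print(t,round(o["p"],2),np.round(o["centre"]),m.sum(),np.round(np.median(P,0)),np.round(np.percentile(P,2,0)),np.round(np.percentile(P,98,0)))
E
```

```text
scene cam [1514.04943755 -256.40663286  726.27042198]
plaque_mid 0.95 [184. 213.] 611 [ 509. -433.   14.] [ 455. -473.    0.] [ 586. -404.   24.]
plaque_mid 0.91 [144. 270.] 1007 [ 707. -501.   14.] [ 667. -550.    2.] [ 726. -421.   23.]
plaque_mid 0.79 [233. 274.] 967 [ 741. -305.   14.] [ 696. -354.    3.] [ 775. -230.   23.]
domed_mid 0.78 [289. 212.] 405 [ 548. -153.   28.] [ 461. -174.    1.] [ 587. -124.   33.]
lozenge_mid 0.76 [261. 215.] 370 [ 555. -226.   28.] [ 471. -246.    2.] [ 592. -199.   32.]
rack 0.97 [270. 231.] 1681 [ 613. -219.   27.] [ 549. -328.    2.] [ 624. -109.   41.]
clamp 0.67 [450. 209.] 1410 [592. 239.  25.] [469. 202.   1.] [627. 300. 100.]
thumbscrew 0.73 [455. 190.] 159 [596. 248.  96.] [575. 236.  78.] [604. 266. 102.]
jar_mid 0.84 [336. 170.] 659 [402. -15.  57.] [366. -40.   5.] [412.  14.  93.]
jar_mid 0.36 [456. 189.] 133 [596. 248.  96.] [579. 236.  82.] [604. 263. 102.]
mallet 0.93 [359. 256.] 1555 [726. -22.  32.] [678. -75.   0.] [869.  12.  48.]
top cam [ 464.03219394  -81.03428766 1145.64637532]
plaque_mid 0.96 [473. 152.] 715 [ 694. -499.
[... 291 characters left out ...]
174.   18.] [ 589. -123.   33.]
domed_mid 0.62 [296. 265.] 400 [382. -13.  90.] [353. -38.   4.] [406.  13.  94.]
lozenge_mid 0.65 [373. 202.] 650 [ 552. -224.   26.] [ 468. -244.   16.] [ 597. -194.   32.]
rack 0.8 [377. 184.] 887 [ 596. -227.   37.] [ 540. -330.    8.] [ 618. -109.   42.]
clamp 0.81 [211. 204.] 1261 [563. 235.  15.] [465. 202.   3.] [617. 287. 101.]
thumbscrew 0.71 [197. 188.] 144 [583. 250.  99.] [568. 236.  82.] [596. 267. 104.]
jar_mid 0.89 [295. 266.] 380 [382. -14.  90.] [356. -38.  32.] [406.  11.  94.]
jar_mid 0.2 [375. 202.] 599 [ 554. -224.   27.] [ 473. -244.   18.] [ 597. -196.   33.]
mallet 0.57 [303. 146.] 831 [711. -19.  43.] [672. -70.  24.] [857.   8.  49.]
```

Run:
```python
import cv2,numpy as np
a=cv2.imread("pics/scene0.png");b=cv2.imread("pics/top0.png")
cv2.imwrite("pics/a.png",cv2.resize(np.vstack([a,b]),(800,600)) if 0 else np.vstack([a,b])[:600*2])
```

```text
(no output)
```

View pics/top0.png

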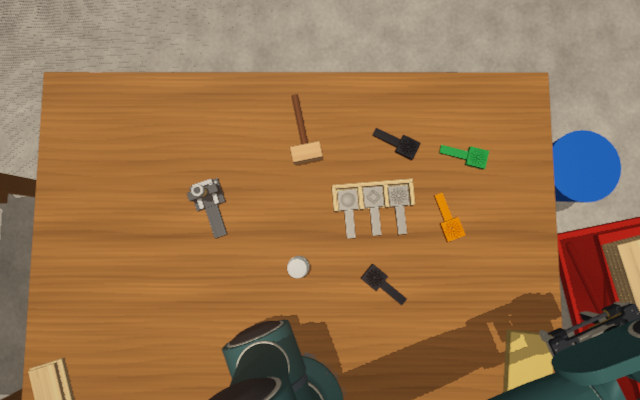

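View pics/scene0.png

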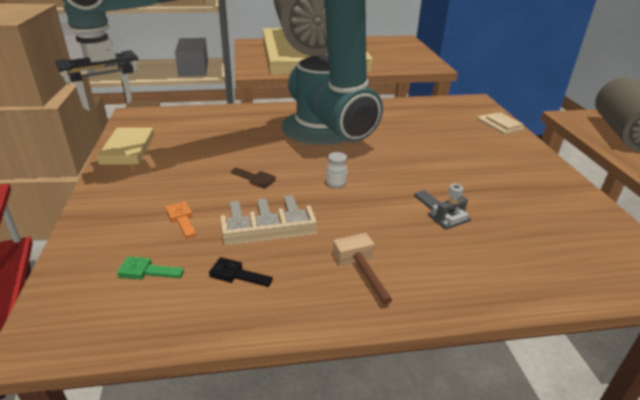

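Viewed 2 pictures. In the top view the flower plaque is the grey one in the right bay, head (400,195) and tang down to (401,233). The clamp is at (205,192) with its tongue running to (220,235). The coloured look-alikes lie loose, away from the rack. Next I'll fit the poses.

```bash
cat >> h.py <<'E'
def axis(P):
    m=np.median(P,0); P=P[np.linalg.norm(P-m,axis=1)<90]; vx,vy,x,y=cv2.fitLine(P.astype(np.float32)[:,None],cv2.DIST_HUBER,0,.01,.01).ravel()
    if vx<0: vx,vy=-vx,-vy
    return x,y,np.degrees(np.arctan2(vy,vx))
def box(W,lo,hi):
    return W[np.all((W>lo)&(W<hi),-1)]
E
python3 - <<'E'
from h import *
for n in("top","scene"):
    p=vision.capture(n); W=cloud(p); print(n)
    R=box(W,(520,-350,33),(650,-90,48))[:,:2].astype(np.float32); print("rack",cv2.minAreaRect(R),len(R))
    b=R[R[:,0]>np.median(R[:,0])]
    for nm,y in(("flow",-294),("loz",-222),("dome",-150)):
        T=box(W,(440,y-35,15),(545,y+30,30)); x,yy,a=axis(T[:,:2]); print(nm,"tang",x,yy,a,"xmin",np.percentile(T[:,0],[1,3]),"z",np.median(T[:,2]),"ywidth",np.percentile(T[:,1],[3,97]))
        H=box(W,(545,y-30,22),(605,y+30,33.5)); print("  head",np.percentile(H,[3,97],0)[:,:2].round(),H.mean(0).round())
    T=box(W,(440,180,8),(545,300,18)); print("tongue",axis(T[:,:2]),np.percentile(T,[1,99],0).round(),len(T))
    k=box(W,(540,200,88),(640,300,115)); print("knob",k.mean(0),np.percentile(k,[2,50,98],0).round(1), cv2.minEnclosingCircle(k[:,:2].astype(np.float32)))
    B=box(W,(540,180,48),(640,320,62)); print("bridge",cv2.minAreaRect(B[:,:2].astype(np.float32)),B[:,2].mean())
    r=box(W,(540,180,20),(640,320,30)); print("rails",cv2.minAreaRect(r[:,:2].astype(np.float32)))
    if n=="top":
        a=cv2.resize(p["image"][150:250,170:250],(400,500),interpolation=2); b=cv2.resize(p["image"][150:250,345:425],(400,500),interpolation=2)
        cv2.imwrite("pics/c.png",np.hstack([a,b])[:,:,::-1])
print(robot.read_state())
E
```

```text
top
rack ((577.9264526367188, -218.88888549804688), (71.41484069824219, 225.84658813476562), 4.381320476531982) 676
flow tang 506.30316 -297.37207 4.767226 xmin [467.973876   470.75407059] z 21.852628351465412 ywidth [-310.7205068  -284.53166983]
  head [[ 549. -321.]
 [ 602. -266.]] [ 575. -292.   29.]
loz tang 504.9802 -225.73528 6.371374 xmin [465.20136167 467.98466903] z 21.954131782564524 ywidth [-238.32869126 -213.00911954]
  head [[ 546. -247.]
 [ 600. -195.]] [ 573. -221.   28.]
dome tang 499.76767 -153.08517 7.1726017 xmin [456.87210419 459.64938976] z 22.629431418059006 ywidth [-167.66899278 -128.54457395]
  head [[ 546. -176.]
 [ 597. -123.]] [ 569. -149.   29.]
tongue (np.float32(504.53268), np.float32(226.03441), np.float32(27.038996)) [[460. 198.   8.]
 [545. 280.  17.]] 407
knob [582.32843156 250.56541178  99.06165428] [[567.7 236.4  90.6]
 [582.9 250.3  99.6]
 [596.5 266.1 103.9]] ((582.564697265625, 251.71463012695312), 17.118736267089844)
bridge ((582.3251953125, 252.15765380859375), (23.831668853759766, 84.69523620605469), 19.03236198425293) 55.9196816012073
rails 
[... 1270 characters left out ...]
8734436035156), 79.26376342773438)
{'time_s': 1.0, 'joints': array([-1.20677838e+00,  1.16010548e-01,  1.44159961e+00, -1.36014015e-05,
        1.58401118e+00, -3.77919257e-02]), 'dq': array([ 0.0009905 , -0.00104136, -0.00060303,  0.0018309 , -0.00037911,
       -0.00042713]), 'joint_efforts': array([-2.38254463e-03, -7.21022272e+01, -6.22767019e+01,  7.79340416e-02,
        1.82434812e-02,  4.47837147e-05]), 'tcp_pos': array([ 263.97647275, -621.24534894,  229.63926411]), 'orientation': array([-0.69287793, -0.14111667,  0.69289072, -0.14109821]), 'ft_force': array([ 0.08451931, -0.08264322,  0.01925613]), 'moment': array([-0.02424322,  0.02482177,  0.03926052]), 'width': 92.84036588333537}
```

View pics/c.png

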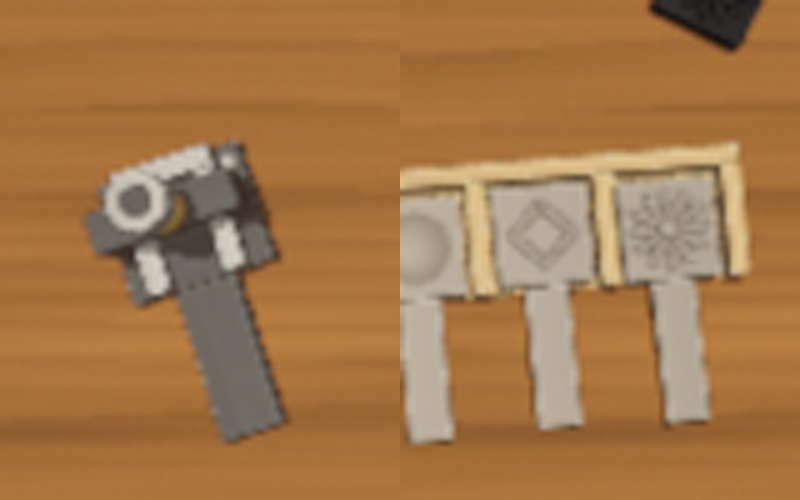

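Viewed 3 pictures. In the crop of the top view the clamp is yawed by about 19°, with its tongue going down and right. The flower plaque is in the right-hand bay (665,225), next to the lozenge and the dome. The head is at (576.5,-292), yaw 4.6°, and the clamp is at (584,251.5), yaw 19°.

Run:
```python
from h import *
from scipy.spatial.transform import Rotation as R
s=robot.read_state(); M=R.from_quat(s["orientation"]).as_matrix(); print(M.round(3)); print("jaw yaw",np.degrees(np.arctan2(M[1,1],M[0,1])))
print((np.array([531.6,-296.3,22.5])-s["tcp_pos"]).round(1))
```

```text
[[-0.     0.391 -0.92 ]
 [ 0.    -0.92  -0.391]
 [-1.    -0.     0.   ]]
jaw yaw -66.97800066549993
[ 267.6  324.9 -207.1]
```

Emit:
{"fn": "send_rows", "kwargs": {"series": [{"fingers":0.45,"linear":[0.0223,0.0271,-0.009],"dr":[0,0,-1.53]},{"fingers":0.45,"linear":[0.0223,0.0271,-0.009],"dr":[0,0,-1.53]},{"fingers":0.45,"linear":[0.0223,0.0271,-0.009],"dr":[0,0,-1.53]},{"fingers":0.45,"linear":[0.0223,0.0271,-0.009],"dr":[0,0,-1.53]},{"fingers":0.45,"linear":[0.0223,0.0271,-0.009],"dr":[0,0,-1.53]},{"fingers":0.45,"linear":[0.0223,0.0271,-0.009],"dr":[0,0,-1.53]},{"fingers":0.45,"linear":[0.0223,0.0271,-0.009],"dr":[0,0,-1.53]},{"fingers":0.45,"linear":[0.0223,0.0271,-0.009],"dr":[0,0,-1.53]},{"fingers":0.45,"linear":[0.0223,0.0271,-0.009],"dr":[0,0,-1.53]},{"fingers":0.45,"linear":[0.0223,0.0271,-0.009],"dr":[0,0,-1.53]},{"fingers":0.45,"linear":[0.0223,0.0271,-0.009],"dr":[0,0,-1.53]},{"fingers":0.45,"linear":[0.0223,0.0268,-0.009],"dr":[0,0,-1.57]}]}}

```text
time_s: 2.0
tcp_pos: [532.5, -294.8, 121.4]
orientation: [0.707, 0.028, -0.706, 0.028]
ft_force: [-0.1, -0.5, 0.1]
width: 41.9
```

Emit:
{"fn": "send_rows", "kwargs": {"series": [{"fingers":0.45,"linear":[0,0,0],"dr":[0,0,0]},{"fingers":0.45,"linear":[0,0,0],"dr":[0,0,0]},{"fingers":0.45,"linear":[0,0,0],"dr":[0,0,0]}]}}

```text
time_s: 2.25
tcp_pos: [531.5, -296.5, 121.8]
orientation: [-0.706, -0.029, 0.707, -0.029]
ft_force: [-0.5, 0.4, -1.1]
width: 42.3
```

Emit:
{"fn": "send_rows", "kwargs": {"series": [{"fingers":0.45,"linear":[0,0,-0.025],"dr":[0,0,0]},{"fingers":0.45,"linear":[0,0,-0.025],"dr":[0,0,0]},{"fingers":0.45,"linear":[0,0,-0.02],"dr":[0,0,0]},{"fingers":0.45,"linear":[0,0,-0.015],"dr":[0,0,0]},{"fingers":0.45,"linear":[0,0,-0.0105],"dr":[0,0,0]},{"fingers":0.45,"linear":[0,0,-0.0038],"dr":[0,0,0]},{"fingers":0.45,"linear":[0,0,0],"dr":[0,0,0]},{"fingers":0.45,"linear":[0,0,0],"dr":[0,0,0]}]}}

```text
time_s: 2.92
tcp_pos: [531.7, -297.0, 23.3]
orientation: [0.707, 0.028, -0.706, 0.029]
ft_force: [-0.2, -0.4, 0.9]
width: 41.9
```

Emit:
{"fn": "send_rows", "kwargs": {"series": [{"fingers":0,"linear":[0,0,0],"dr":[0,0,0]},{"fingers":0,"linear":[0,0,0],"dr":[0,0,0]},{"fingers":0,"linear":[0,0,0],"dr":[0,0,0]},{"fingers":0,"linear":[0,0,0],"dr":[0,0,0]},{"fingers":0,"linear":[0,0,0],"dr":[0,0,0]},{"fingers":0,"linear":[0,0,0],"dr":[0,0,0]},{"fingers":0,"linear":[0,0,0],"dr":[0,0,0]},{"fingers":0,"linear":[0,0,0],"dr":[0,0,0]}], "newtons": 25}}

```text
time_s: 3.58
tcp_pos: [531.8, -296.4, 22.8]
orientation: [0.707, 0.028, -0.706, 0.029]
ft_force: [-0.9, 0.3, 5.3]
width: 23.6
```

Emit:
{"fn": "send_rows", "kwargs": {"series": [{"fingers":0,"linear":[0,0,0.005],"dr":[0,0,0]},{"fingers":0,"linear":[0,0,0.01],"dr":[0,0,0]},{"fingers":0,"linear":[0,0,0.015],"dr":[0,0,0]},{"fingers":0,"linear":[0,0,0.02],"dr":[0,0,0]},{"fingers":0,"linear":[0,0,0.025],"dr":[0,0,0]},{"fingers":0,"linear":[0,0,0.025],"dr":[0,0,0]},{"fingers":0,"linear":[0,0,0],"dr":[0,0,0]},{"fingers":0,"linear":[0,0,0],"dr":[0,0,0]}]}}

```text
time_s: 4.25
tcp_pos: [532.0, -296.6, 124.1]
orientation: [0.707, 0.028, -0.706, 0.029]
ft_force: [-0.3, 1.2, -2.9]
width: 23.5
```

Run:
```python
from h import *
s=vision.capture("scene"); cv2.imwrite("pics/d.png",cv2.resize(s["image"][100:260,160:340],(720,640)[:2],interpolation=2)[:600,:,::-1])
print(robot.read_state()["moment"],robot.read_state()["ft_force"],robot.read_state()["width"])
```

```text
[ 0.07165243  0.03822947 -0.00481898] [ 0.58745666  1.2438108  -2.71755407] 23.70529049937987
```

View pics/d.png

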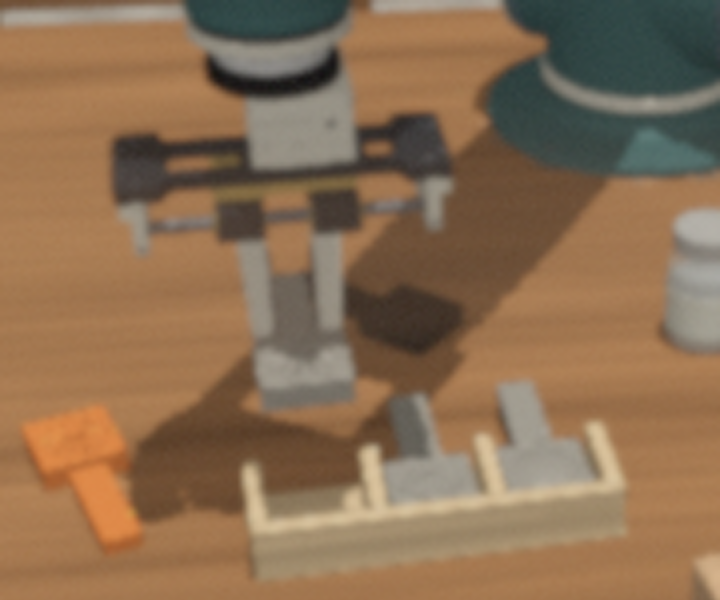

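Viewed 4 pictures. The plaque hangs level between the fingers (300,350), its bay is empty and the other two plaques are undisturbed. Next I'll set it down on free bench near the clamp, at the clamp's yaw, so I can regrip it by the head.

Emit:
{"fn": "send_rows", "kwargs": {"series": [{"fingers":0,"linear":[-0.0025,0.018,0],"dr":[0,0,1.2]},{"fingers":0,"linear":[-0.0045,0.034,0],"dr":[0,0,1.2]},{"fingers":0,"linear":[-0.005,0.04,0],"dr":[0,0,1.2]},{"fingers":0,"linear":[-0.005,0.04,0],"dr":[0,0,1.2]},{"fingers":0,"linear":[-0.005,0.04,0],"dr":[0,0,1.2]},{"fingers":0,"linear":[-0.005,0.04,0],"dr":[0,0,1.2]},{"fingers":0,"linear":[-0.005,0.04,0],"dr":[0,0,1.2]},{"fingers":0,"linear":[-0.005,0.04,0],"dr":[0,0,1.2]},{"fingers":0,"linear":[-0.005,0.04,0],"dr":[0,0,1.2]},{"fingers":0,"linear":[-0.005,0.04,0],"dr":[0,0,1.2]},{"fingers":0,"linear":[-0.0045,0.038,0],"dr":[0,0,1.2]},{"fingers":0,"linear":[-0.0028,0.0262,0],"dr":[0,0,1.2]}]}}

```text
time_s: 5.3
tcp_pos: [475.3, 142.9, 121.0]
orientation: [-0.697, -0.118, 0.698, -0.118]
ft_force: [1.5, -1.1, -3.0]
width: 23.8
```

Emit:
{"fn": "send_rows", "kwargs": {"series": [{"fingers":0,"linear":[0,0,-0.02],"dr":[0,0,0]},{"fingers":0,"linear":[0,0,-0.025],"dr":[0,0,0]},{"fingers":0,"linear":[0,0,-0.025],"dr":[0,0,0]},{"fingers":0,"linear":[0,0,-0.02],"dr":[0,0,0]},{"fingers":0,"linear":[0,0,-0.01],"dr":[0,0,0]},{"fingers":0,"linear":[0,0,0],"dr":[0,0,0]},{"fingers":0,"linear":[0,0,0],"dr":[0,0,0]}]}}

```text
time_s: 5.88
tcp_pos: [476.8, 139.9, 22.2]
orientation: [-0.697, -0.117, 0.698, -0.117]
ft_force: [0.2, 0.1, -1.9]
width: 23.8
```

Emit:
{"fn": "send_rows", "kwargs": {"series": [{"fingers":0,"linear":[0,0,-0.003],"dr":[0,0,0]},{"fingers":0,"linear":[0,0,-0.003],"dr":[0,0,0]},{"fingers":0,"linear":[0,0,-0.0025],"dr":[0,0,0]},{"fingers":0,"linear":[0,0,0],"dr":[0,0,0]},{"fingers":0,"linear":[0,0,0],"dr":[0,0,0]}]}}

```text
time_s: 6.3
tcp_pos: [477.3, 139.9, 14.0]
orientation: [0.697, 0.117, -0.697, 0.117]
ft_force: [-0.1, -0.5, -2.2]
width: 23.8
```

Emit:
{"fn": "send_rows", "kwargs": {"series": [{"fingers":0.45,"linear":[0,0,0],"dr":[0,0,0]},{"fingers":0.45,"linear":[0,0,0],"dr":[0,0,0]},{"fingers":0.45,"linear":[0,0,0],"dr":[0,0,0]},{"fingers":0.6,"linear":[0,0,0.015],"dr":[0,0,0]},{"fingers":0.75,"linear":[0,0,0.03],"dr":[0,0,0]},{"fingers":0.9,"linear":[-0.01,0,0.03],"dr":[0,0,0]},{"fingers":0.9,"linear":[-0.03,-0.013,0.01],"dr":[0,0,0]},{"fingers":0.9,"linear":[-0.035,-0.015,0],"dr":[0,0,0]},{"fingers":0.9,"linear":[-0.035,-0.035,0.01],"dr":[0,0,0]},{"fingers":0.9,"linear":[-0.015,-0.035,0.01],"dr":[0,0,0]},{"fingers":0.9,"linear":[0,-0.035,0.01],"dr":[0,0,0]},{"fingers":0.9,"linear":[0,0,0],"dr":[0,0,0]}]}}

```text
time_s: 7.3
tcp_pos: [358.4, 8.6, 129.6]
orientation: [0.699, 0.114, -0.696, 0.116]
ft_force: [0.3, -0.1, 1.0]
width: 83.8
```

Run:
```python
from h import *
for n in("top","scene"):
    p=vision.capture(n); W=cloud(p); print(n)
    if n=="top": cv2.imwrite("pics/e.png",cv2.resize(p["image"][150:300,150:350],(800,600),interpolation=2)[:,:,::-1])
    for o in vision.outline_of("plaque_mid",p)[:5]:
        P=W[o["pixels"]&(p["z_map"]>0)]; 
        c=np.median(P,0)
        if c[1]<0: continue
        P=P[(P[:,2]>6)&(P[:,2]<25)]
        H=P[P[:,2]>14.5]; T=P[(P[:,2]<14)&(P[:,0]>475)]
        print(o["p"],c.round(),"head",H.mean(0).round(1),cv2.minAreaRect(H[:,:2].astype(np.float32)),"tang",axis(T[:,:2]),np.percentile(T,[2,98],0).round(1).tolist(), "all", cv2.minAreaRect(P[:,:2].astype(np.float32)))
    T=box(W,(440,180,9),(530,260,16)); print("tongue",axis(T[:,:2]),cv2.minAreaRect(T[:,:2].astype(np.float32)))
```

```text
top
0.58 [502. 142.  17.] head [511.8 152.1  19.1] ((481.871826171875, 141.0245361328125), (130.67572021484375, 52.89815139770508), 20.395559310913086) tang (np.float32(490.59277), np.float32(140.51389), np.float32(-18.795849)) [[476.6, 126.3, 8.7], [526.9, 161.6, 13.9]] all ((480.6708679199219, 140.5780029296875), (133.23834228515625, 52.89815139770508), 20.395559310913086)
tongue (np.float32(495.9708), np.float32(223.18134), np.float32(26.44669)) ((501.2846374511719, 211.35421752929688), (74.87683868408203, 60.58850860595703), 18.742177963256836)
scene
0.74 [518. 141.  14.] head [522.3 152.6  18.9] ((487.7007751464844, 141.49911499023438), (134.3483428955078, 57.14876937866211), 21.51354217529297) tang (np.float32(516.9904), np.float32(138.82123), np.float32(15.3192425)) [[476.3, 121.6, 6.3], [555.8, 186.2, 13.9]] all ((485.142333984375, 140.49063110351562), (139.84844970703125, 57.14876937866211), 21.5135440826416)
tongue (np.float32(497.73184), np.float32(219.4488), np.float32(21.287088)) ((497.24298095703125, 219.97413635253906), (69.37300109863281, 40.23882293701172), 17.66512680053711)
```

View pics/e.png

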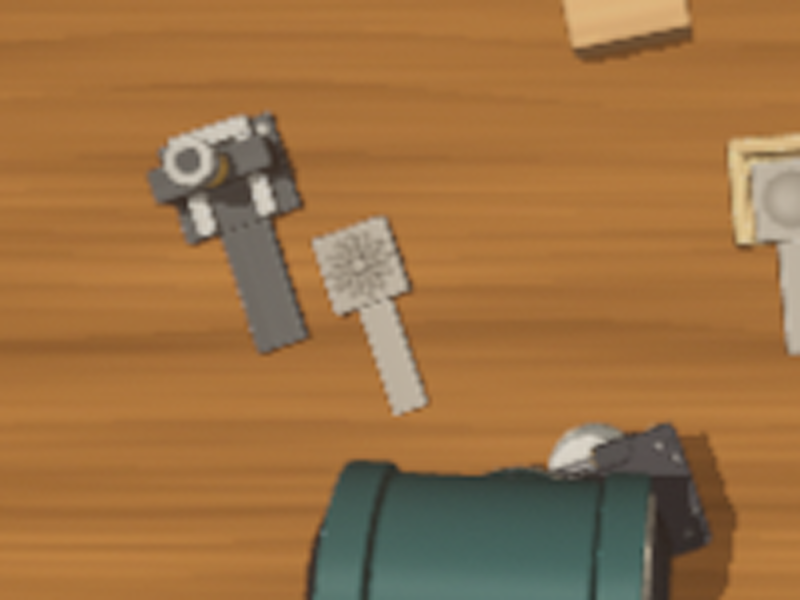

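Viewed 5 pictures. The plaque lies flat and face up beside the tongue, with its head at (361,266) and its tang towards -x, so it still needs a half turn. The head is also too near the tongue for the open fingers. I'll regrip the tang, lift, turn it 180° and set it down further away.

Emit:
{"fn": "send_rows", "kwargs": {"series": [{"fingers":0.6,"linear":[0,0.035,0],"dr":[0,0,0]},{"fingers":0.45,"linear":[0.015,0.035,0],"dr":[0,0,0]},{"fingers":0.45,"linear":[0.035,0.02,0],"dr":[0,0,0]},{"fingers":0.45,"linear":[0.035,0.02,0],"dr":[0,0,0]},{"fingers":0.45,"linear":[0.025,0.013,-0.02],"dr":[0,0,0]},{"fingers":0.45,"linear":[0.01,0.007,-0.02],"dr":[0,0,0]},{"fingers":0.45,"linear":[0.005,0.003,-0.02],"dr":[0,0,0]},{"fingers":0.45,"linear":[0,0,0],"dr":[0,0,0]},{"fingers":0.45,"linear":[0,0,0],"dr":[0,0,0]}]}}

```text
time_s: 8.25
tcp_pos: [482.4, 147.1, 65.9]
orientation: [-0.696, -0.118, 0.698, -0.118]
ft_force: [0.2, -1.0, 1.5]
width: 42.4
```

Emit:
{"fn": "send_rows", "kwargs": {"series": [{"fingers":0.45,"linear":[-0.0048,-0.007,0],"dr":[0,0,0]},{"fingers":0.45,"linear":[0,0,-0.02],"dr":[0,0,0]},{"fingers":0.45,"linear":[0,0,-0.02],"dr":[0,0,0]},{"fingers":0.45,"linear":[0,0,-0.009],"dr":[0,0,0]},{"fingers":0.45,"linear":[0,0,-0.003],"dr":[0,0,0]},{"fingers":0.45,"linear":[0,0,0],"dr":[0,0,0]},{"fingers":0,"linear":[0,0,0],"dr":[0,0,0]},{"fingers":0,"linear":[0,0,0],"dr":[0,0,0]},{"fingers":0,"linear":[0,0,0],"dr":[0,0,0]},{"fingers":0,"linear":[0,0,0],"dr":[0,0,0]},{"fingers":0,"linear":[0,0,0],"dr":[0,0,0]},{"fingers":0,"linear":[0,0,0],"dr":[0,0,0]}], "newtons": 25}}

```text
time_s: 9.25
tcp_pos: [479.0, 139.1, 16.0]
orientation: [0.698, 0.117, -0.697, 0.117]
ft_force: [-2.0, 0.8, 6.4]
width: 23.8
```

Emit:
{"fn": "send_rows", "kwargs": {"series": [{"fingers":0,"linear":[0,0,0.01],"dr":[0,0,0]},{"fingers":0,"linear":[0,0,0.025],"dr":[0,0,0]},{"fingers":0,"linear":[0,0,0.025],"dr":[0,0,0]},{"fingers":0,"linear":[0,0,0.025],"dr":[0,0,0]},{"fingers":0,"linear":[0,0,0.02],"dr":[0,0,0]},{"fingers":0,"linear":[0,0,0.01],"dr":[0,0,0]},{"fingers":0,"linear":[0,0,0],"dr":[0,0,0]}]}}

```text
time_s: 9.83
tcp_pos: [479.4, 139.1, 132.6]
orientation: [0.699, 0.117, -0.696, 0.117]
ft_force: [-0.5, 0.9, -2.2]
width: 23.6
```

Emit:
{"fn": "send_rows", "kwargs": {"series": [{"fingers":0,"linear":[0.0008,-0.0013,0],"dr":[0,0,3.5]},{"fingers":0,"linear":[0.0008,-0.0013,0],"dr":[0,0,6.5]},{"fingers":0,"linear":[0.0008,-0.0013,0],"dr":[0,0,7]},{"fingers":0,"linear":[0.0008,-0.0013,0],"dr":[0,0,7]},{"fingers":0,"linear":[0.0008,-0.0013,0],"dr":[0,0,7]},{"fingers":0,"linear":[0.0008,-0.0013,0],"dr":[0,0,7]},{"fingers":0,"linear":[0.0008,-0.0013,0],"dr":[0,0,7]},{"fingers":0,"linear":[0.0008,-0.0013,0],"dr":[0,0,7]},{"fingers":0,"linear":[0.0008,-0.0013,0],"dr":[0,0,7]},{"fingers":0,"linear":[0.0008,-0.0013,0],"dr":[0,0,7]},{"fingers":0,"linear":[0.0008,-0.0013,0],"dr":[0,0,7]},{"fingers":0,"linear":[0.0008,-0.0013,0],"dr":[0,0,7]}]}}

```text
time_s: 10.83
tcp_pos: [487.7, 123.2, 128.4]
orientation: [0.457, 0.54, -0.458, 0.539]
ft_force: [-0.6, 1.1, -2.3]
width: 23.9
```

Emit:
{"fn": "send_rows", "kwargs": {"series": [{"fingers":0,"linear":[0.0008,-0.0013,0],"dr":[0,0,7]},{"fingers":0,"linear":[0.0008,-0.0013,0],"dr":[0,0,7]},{"fingers":0,"linear":[0.0008,-0.0013,0],"dr":[0,0,7]},{"fingers":0,"linear":[0.0008,-0.0013,0],"dr":[0,0,7]},{"fingers":0,"linear":[0.0008,-0.0013,0],"dr":[0,0,7]},{"fingers":0,"linear":[0.0008,-0.0013,0],"dr":[0,0,7]},{"fingers":0,"linear":[0.0008,-0.0013,0],"dr":[0,0,7]},{"fingers":0,"linear":[0.0008,-0.0013,0],"dr":[0,0,7]},{"fingers":0,"linear":[0.0008,-0.0013,0],"dr":[0,0,7]},{"fingers":0,"linear":[0.0008,-0.0013,0],"dr":[0,0,7]},{"fingers":0,"linear":[0.0008,-0.0013,0],"dr":[0,0,7]},{"fingers":0,"linear":[0.0008,-0.0013,0],"dr":[0,0,7]}]}}

```text
time_s: 11.83
tcp_pos: [497.2, 107.6, 128.4]
orientation: [-0.021, 0.708, 0.021, 0.706]
ft_force: [0.4, -0.5, -1.2]
width: 23.5
```

Emit:
{"fn": "send_rows", "kwargs": {"series": [{"fingers":0,"linear":[0,0,0],"dr":[0,0,7]},{"fingers":0,"linear":[0,0,0],"dr":[0,0,5]},{"fingers":0,"linear":[0,0,-0.01],"dr":[0,0,3.9]},{"fingers":0,"linear":[0,0,-0.02],"dr":[0,0,0]},{"fingers":0,"linear":[0,0,-0.025],"dr":[0,0,0]},{"fingers":0,"linear":[0,0,-0.025],"dr":[0,0,0]},{"fingers":0,"linear":[0,0,-0.02],"dr":[0,0,0]},{"fingers":0,"linear":[0,0,-0.006],"dr":[0,0,0]},{"fingers":0,"linear":[0,0,0],"dr":[0,0,0]},{"fingers":0,"linear":[0,0,0],"dr":[0,0,0]}]}}

```text
time_s: 12.67
tcp_pos: [497.8, 107.8, 24.3]
orientation: [-0.116, 0.698, 0.116, 0.697]
ft_force: [-0.1, 0.7, -1.6]
width: 23.7
```

Emit:
{"fn": "send_rows", "kwargs": {"series": [{"fingers":0,"linear":[0,0,-0.003],"dr":[0,0,0]},{"fingers":0,"linear":[0,0,-0.003],"dr":[0,0,0]},{"fingers":0,"linear":[0,0,-0.0025],"dr":[0,0,0]},{"fingers":0,"linear":[0,0,0],"dr":[0,0,0]},{"fingers":0,"linear":[0,0,0],"dr":[0,0,0]}]}}

```text
time_s: 13.08
tcp_pos: [498.0, 107.8, 15.9]
orientation: [-0.116, 0.697, 0.116, 0.698]
ft_force: [0.7, -0.1, -2.0]
width: 23.8
```

Emit:
{"fn": "send_rows", "kwargs": {"series": [{"fingers":0.45,"linear":[0,0,0],"dr":[0,0,0]},{"fingers":0.45,"linear":[0,0,0],"dr":[0,0,0]},{"fingers":0.45,"linear":[0,0,0],"dr":[0,0,0]},{"fingers":0.6,"linear":[0,0,0.015],"dr":[0,0,0]},{"fingers":0.75,"linear":[0,0,0.03],"dr":[0,0,0]},{"fingers":0.85,"linear":[0,0,0.01],"dr":[0,0,0]},{"fingers":0.85,"linear":[-0.02,-0.007,0],"dr":[0,0,0]},{"fingers":0.85,"linear":[-0.021,-0.007,0],"dr":[0,0,0]},{"fingers":0.85,"linear":[0,0,0],"dr":[0,0,0]},{"fingers":0.85,"linear":[0,0,0],"dr":[0,0,0]}]}}

```text
time_s: 13.92
tcp_pos: [456.7, 93.7, 70.9]
orientation: [-0.116, 0.697, 0.116, 0.698]
ft_force: [-0.0, 0.2, 0.2]
width: 78.6
```

Run:
```python
from h import *
p=vision.capture("scene"); W=cloud(p); cv2.imwrite("pics/f.png",cv2.resize(p["image"][110:260,310:510],(800,600),interpolation=2)[:,:,::-1])
T=box(W,(420,40,8),(600,170,14)); print(len(T),cv2.minAreaRect(T[:,:2].astype(np.float32)),axis(T[:,:2]),np.percentile(T,[1,50,99],0).round(1).tolist())
print(robot.read_state()["joints"],robot.read_state()["tcp_pos"])
```

```text
197 ((494.4717712402344, 107.9161148071289), (138.51589965820312, 52.45726776123047), 30.734909057617188) (np.float32(512.31573), np.float32(103.99051), np.float32(33.121815)) [[444.6, 60.6, 8.2], [514.7, 111.5, 11.8], [561.4, 136.8, 13.9]]
[ 1.47724195e-01 -2.64916278e-01  2.06290212e+00  5.90747557e-05
  1.34250777e+00 -1.75314484e+00] [457.15248163  93.82578843  70.88152199]
```

View pics/f.png

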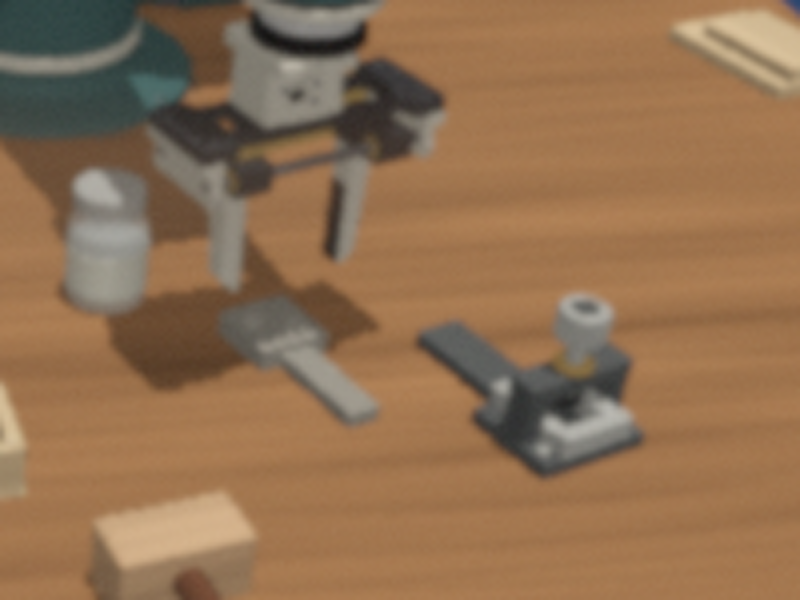

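Viewed 6 pictures. The plaque lies flat with its tang now pointing at the clamp side (375,405), and the gripper is over the head at (270,325). Next I'll grip the head.

Emit:
{"fn": "send_rows", "kwargs": {"series": [{"fingers":0.85,"linear":[0,0,-0.015],"dr":[0,0,0]},{"fingers":0.85,"linear":[0,0,-0.02],"dr":[0,0,0]},{"fingers":0.85,"linear":[0,0,-0.015],"dr":[0,0,0]},{"fingers":0.85,"linear":[0,0,-0.0065],"dr":[0,0,0]},{"fingers":0.85,"linear":[0,0,0],"dr":[0,0,0]},{"fingers":0,"linear":[0,0,0],"dr":[0,0,0]},{"fingers":0,"linear":[0,0,0],"dr":[0,0,0]},{"fingers":0,"linear":[0,0,0],"dr":[0,0,0]},{"fingers":0,"linear":[0,0,0],"dr":[0,0,0]},{"fingers":0,"linear":[0,0,0],"dr":[0,0,0]},{"fingers":0,"linear":[0,0,0],"dr":[0,0,0]},{"fingers":0,"linear":[0,0,0],"dr":[0,0,0]}], "newtons": 25}}

```text
time_s: 14.97
tcp_pos: [457.2, 93.9, 14.8]
orientation: [-0.116, 0.697, 0.116, 0.698]
ft_force: [-0.8, 0.7, 5.9]
width: 53.9
```

Emit:
{"fn": "send_rows", "kwargs": {"series": [{"fingers":0,"linear":[0,0,0.015],"dr":[0,0,0]},{"fingers":0,"linear":[0,0,0.025],"dr":[0,0,0]},{"fingers":0,"linear":[-0.004,0.0175,0.01],"dr":[0,0,0]},{"fingers":0,"linear":[-0.0065,0.028,0],"dr":[0,0,0]},{"fingers":0,"linear":[-0.007,0.03,0],"dr":[0,0,0]},{"fingers":0,"linear":[-0.005,0.02,0],"dr":[0,0,0]},{"fingers":0,"linear":[-0.002,0.01,0],"dr":[0,0,0]},{"fingers":0,"linear":[0,0,-0.015],"dr":[0,0,0]},{"fingers":0,"linear":[0,0,-0.0135],"dr":[0,0,0]},{"fingers":0,"linear":[0,0,0],"dr":[0,0,0]},{"fingers":0,"linear":[0,0,0],"dr":[0,0,0]}]}}

```text
time_s: 15.88
tcp_pos: [431.9, 198.8, 35.1]
orientation: [-0.116, 0.698, 0.116, 0.697]
ft_force: [-0.1, -0.1, -1.5]
width: 53.6
```

Run:
```python
from h import *
a=np.radians(19); L=np.array([[np.cos(a),np.sin(a)],[-np.sin(a),np.cos(a)]])
ims=[]
for n,c in(("top",(160,240,170,270)),("scene",(150,250,400,500))):
    p=vision.capture(n); W=cloud(p).copy(); W[...,:2]=(W[...,:2]-[584,251.5])@L.T
    ims.append(cv2.resize(p["image"][c[0]:c[1],c[2]:c[3]],(400,(c[1]-c[0])*400//(c[3]-c[2])),interpolation=2))
    print(n)
    def st(nm,lo,hi):
        B=box(W,lo,hi); 
        if len(B)>8: print(nm,len(B),np.percentile(B,[3,50,97],0).round(1).tolist())
    st("tang",(-125,-25,24),(-45,25,34)); st("tongue",(-125,-30,6),(-45,30,17)); st("railL",(-37,10,22),(-14,60,30)); st("railR",(-37,-60,22),(-14,-10,30)); st("bridge",(-25,-60,50),(25,60,60)); st("knobtop",(-30,-30,95),(30,30,110)); st("stopback",(14,-50,22),(50,50,34))
    for x in range(-120,-50,15): st(" tang@%d"%x,(x,-25,25),(x+15,25,34))
print(robot.read_state()["tcp_pos"])
h=max(i.shape[0] for i in ims); cv2.imwrite("pics/g.png",np.hstack([cv2.copyMakeBorder(i,0,h-i.shape[0],0,0,0) for i in ims])[:,:,::-1])
```

```text
top
tang 87 [[-107.1, -11.5, 25.9], [-74.1, -5.1, 31.3], [-57.1, 8.7, 33.8]]
tongue 112 [[-112.3, -17.3, 7.2], [-67.9, -11.9, 12.3], [-45.8, 16.9, 15.4]]
railL 32 [[-36.2, 16.9, 24.1], [-24.3, 23.0, 26.7], [-15.4, 28.4, 29.0]]
railR 32 [[-36.2, -26.1, 23.1], [-26.1, -20.9, 26.3], [-15.6, -15.5, 28.4]]
bridge 173 [[-12.9, -39.8, 51.8], [-3.1, -14.4, 56.3], [9.9, 41.3, 59.5]]
knobtop 121 [[-15.2, -13.4, 96.0], [-1.6, 0.4, 99.8], [12.5, 14.5, 103.1]]
stopback 69 [[18.9, -26.5, 23.1], [27.5, -10.2, 27.9], [32.9, 24.9, 31.3]]
 tang@-105 14 [[-103.2, -12.1, 27.0], [-96.7, -8.7, 30.8], [-90.5, -3.6, 33.8]]
 tang@-90 24 [[-88.4, -11.5, 26.3], [-80.5, -6.8, 31.2], [-75.3, 1.4, 33.7]]
 tang@-75 34 [[-73.9, -11.6, 28.7], [-66.1, 0.2, 31.6], [-60.7, 9.9, 33.8]]
 tang@-60 9 [[-59.7, -7.4, 28.7], [-57.9, 2.2, 31.0], [-56.4, 9.8, 33.6]]
scene
tang 152 [[-122.4, -14.3, 24.8], [-81.0, -6.3, 31.8], [-51.2, 10.1, 33.8]]
tongue 144 [[-121.3, -20.4, 6.4], [-83.1, -12.7, 12.3], [-51.5, 5.2, 15.0]]
railR 14 [[-35.9, -29.1, 22.6], [-29.5, -25.8, 25.3], [-22.6, -17.6, 27.2]]
bridge 187 [[-8.4, -42.5, 50.7], [7.5, -13.1, 56.3], [15.1, 38.4, 59.4]]
knobtop 89 [[-11.1, -16.8, 95.8], [5.9, -3.1, 99.8], [17.9, 11.3, 102.0]]
stopback 124 [[14.9, -30.1, 22.4], [30.5, -4.8, 27.5], [37.7, 25.4, 30.8]]
 tang@-120 22 [[-119.4, -13.7, 25.9], [-113.3, -7.7, 31.6], [-107.2, 8.3, 33.6]]
 tang@-105 26 [[-103.9, -14.1, 25.8], [-97.5, -7.0, 32.4], [-90.2, 8.7, 33.8]]
 tang@-90 30 [[-89.5, -14.9, 26.0], [-81.7, -7.2, 32.8], [-75.3, 8.7, 33.7]]
 tang@-75 28 [[-74.9, -13.3, 26.6], [-68.3, -7.4, 32.2], [-61.3, 11.2, 33.7]]
 tang@-60 31 [[-59.7, -13.7, 25.6], [-54.0, -4.0, 29.9], [-49.9, 9.4, 33.8]]
[432.68893898 199.07483987  36.32055761]
```

View pics/g.png

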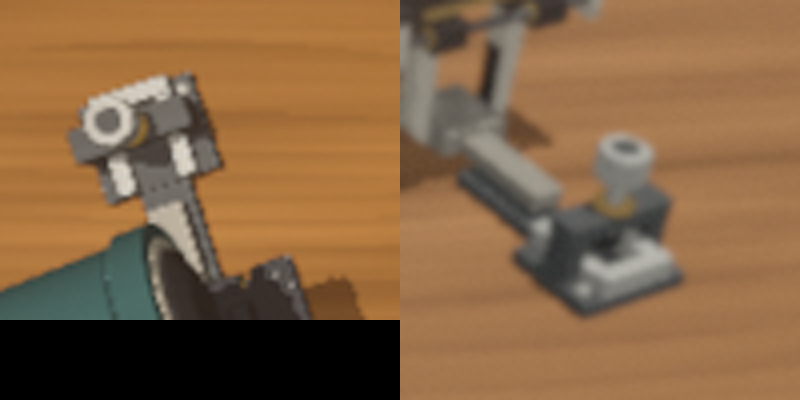

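Viewed 7 pictures. The tang points along the tongue towards the channel between the rails. It is centred to within about 1 mm: rails at +16.9/-15.5, tang at +9.8/-11.8.

Emit:
{"fn": "send_rows", "kwargs": {"series": [{"fingers":0,"linear":[-0.0003,0.0008,-0.004],"dr":[0,0,0]},{"fingers":0,"linear":[0,0,-0.003],"dr":[0,0,0]},{"fingers":0,"linear":[0,0,0],"dr":[0,0,0]},{"fingers":0,"linear":[0,0,0],"dr":[0,0,0]}]}}

```text
time_s: 16.32
tcp_pos: [432.0, 200.0, 28.6]
orientation: [-0.116, 0.698, 0.116, 0.697]
ft_force: [0.4, 0.2, -1.9]
width: 53.7
```

Emit:
{"fn": "send_rows", "kwargs": {"series": [{"fingers":0,"linear":[0.0047,0.0016,0],"dr":[0,0,0]},{"fingers":0,"linear":[0.0047,0.0016,0],"dr":[0,0,0]},{"fingers":0,"linear":[0.0047,0.0016,0],"dr":[0,0,0]},{"fingers":0,"linear":[0.0047,0.0016,0],"dr":[0,0,0]},{"fingers":0,"linear":[0,0,0],"dr":[0,0,0]}]}}

```text
time_s: 16.73
tcp_pos: [451.7, 206.8, 28.6]
orientation: [-0.116, 0.697, 0.116, 0.698]
ft_force: [-0.0, 0.0, -3.3]
width: 53.7
```

Emit:
{"fn": "send_rows", "kwargs": {"series": [{"fingers":0,"linear":[0.0047,0.0016,-0.0003],"dr":[0,0,0]},{"fingers":0,"linear":[0.0047,0.0016,0],"dr":[0,0,0]},{"fingers":0,"linear":[0.0047,0.0016,0],"dr":[0,0,0]},{"fingers":0,"linear":[0.0047,0.0016,0],"dr":[0,0,0]},{"fingers":0,"linear":[0.0047,0.0016,0],"dr":[0,0,0]},{"fingers":0,"linear":[0.0047,0.0016,0],"dr":[0,0,0]},{"fingers":0,"linear":[0,0,0],"dr":[0,0,0]}]}}

```text
time_s: 17.32
tcp_pos: [479.8, 216.3, 28.3]
orientation: [-0.116, 0.697, 0.116, 0.698]
ft_force: [0.2, -0.7, -3.0]
width: 53.8
```

Emit:
{"fn": "send_rows", "kwargs": {"series": [{"fingers":0,"linear":[0.0038,0.0013,0],"dr":[0,0,0]},{"fingers":0,"linear":[0.0038,0.0013,0],"dr":[0,0,0]},{"fingers":0,"linear":[0.0028,0.001,0],"dr":[0,0,0]},{"fingers":0,"linear":[0,0,0],"dr":[0,0,0]}]}}

```text
time_s: 17.65
tcp_pos: [489.8, 219.8, 28.3]
orientation: [-0.116, 0.697, 0.116, 0.698]
ft_force: [0.9, -0.2, -2.8]
width: 53.9
```

Emit:
{"fn": "send_rows", "kwargs": {"series": [{"fingers":0,"linear":[0.0024,0.0008,-0.0005],"dr":[0,0,0]},{"fingers":0,"linear":[0.0024,0.0008,-0.0005],"dr":[0,0,0]},{"fingers":0,"linear":[0.0024,0.0008,0],"dr":[0,0,0]},{"fingers":0,"linear":[0,0,0],"dr":[0,0,0]}]}}

```text
time_s: 17.98
tcp_pos: [497.0, 222.2, 27.3]
orientation: [-0.116, 0.697, 0.116, 0.698]
ft_force: [0.6, 0.0, -2.6]
width: 53.7
```

Emit:
{"fn": "send_rows", "kwargs": {"series": [{"fingers":0,"linear":[0.0014,0.0005,0],"dr":[0,0,0]},{"fingers":0,"linear":[0.0014,0.0005,0],"dr":[0,0,0]},{"fingers":0,"linear":[0,0,0],"dr":[0,0,0]}]}}

```text
time_s: 18.23
tcp_pos: [499.6, 223.1, 27.3]
orientation: [-0.116, 0.697, 0.116, 0.698]
ft_force: [-0.8, -0.0, -2.6]
width: 53.7
```

Emit:
{"fn": "send_rows", "kwargs": {"series": [{"fingers":0,"linear":[0.001,0.0003,-0.0006],"dr":[0,0,0]},{"fingers":0,"linear":[0.001,0.0003,0],"dr":[0,0,0]},{"fingers":0,"linear":[0,0,0],"dr":[0,0,0]}]}}

```text
time_s: 18.48
tcp_pos: [501.6, 223.8, 26.8]
orientation: [-0.116, 0.697, 0.116, 0.698]
ft_force: [0.7, -0.2, -1.0]
width: 53.4
```

Emit:
{"fn": "send_rows", "kwargs": {"series": [{"fingers":0,"linear":[0.001,0.0003,-0.0006],"dr":[0,0,0]},{"fingers":0,"linear":[0.001,0.0003,0],"dr":[0,0,0]},{"fingers":0,"linear":[0,0,0],"dr":[0,0,0]}]}}

```text
time_s: 18.73
tcp_pos: [503.6, 224.4, 26.8]
orientation: [-0.116, 0.697, 0.116, 0.698]
ft_force: [-4.0, -1.6, 7.0]
width: 53.4
```

Emit:
{"fn": "send_rows", "kwargs": {"series": [{"fingers":0,"linear":[0.0009,0.0003,0],"dr":[0,0,0]},{"fingers":0,"linear":[0,0,0],"dr":[0,0,0]}]}}

```text
time_s: 18.9
tcp_pos: [504.4, 224.6, 26.8]
orientation: [-0.116, 0.697, 0.116, 0.698]
ft_force: [-3.8, -0.7, 7.6]
width: 54.0
```

Emit:
{"fn": "send_rows", "kwargs": {"series": [{"fingers":0,"linear":[0.0009,0.0003,0],"dr":[0,0,0]},{"fingers":0,"linear":[0,0,0],"dr":[0,0,0]}]}}

```text
time_s: 19.07
tcp_pos: [504.7, 224.8, 26.8]
orientation: [-0.116, 0.698, 0.116, 0.697]
ft_force: [-11.8, -3.9, 12.4]
width: 54.0
```

Emit:
{"fn": "send_rows", "kwargs": {"series": [{"fingers":0,"linear":[0.0007,0.0002,0],"dr":[0,0,0]},{"fingers":0,"linear":[0,0,0],"dr":[0,0,0]}]}}

```text
time_s: 19.23
tcp_pos: [504.8, 224.8, 26.8]
orientation: [-0.116, 0.699, 0.116, 0.696]
ft_force: [-18.7, -6.4, 18.3]
width: 53.9
```

Run:
```python
from h import *
print(robot.read_state()["ft_force"],robot.read_state()["tcp_pos"],robot.read_state()["joints"])
p=vision.capture("scene"); save(p,"s2"); cv2.imwrite("pics/i.png",cv2.resize(p["image"][150:250,390:510],(720,600),interpolation=2)[:,:,::-1])
```

```text
[-18.70250569  -6.38951506  18.3099864 ] [504.7858397  224.76460487  26.76777094] [ 3.72666892e-01 -1.51701719e-02  1.91795187e+00  1.59107860e-04
  1.24207969e+00 -1.52846199e+00]
```

View pics/i.png

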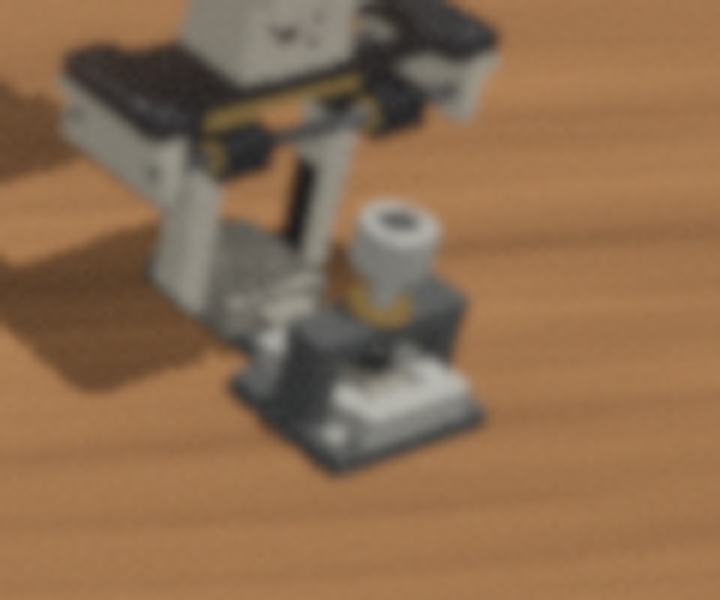

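Viewed 8 pictures. The head sits on the tongue at (250,280), and the tang end shows under the bridge against the stop at (390,380). The push reaction rose to 19 N with no further travel, so it is home. Next I'll release and go to the thumbscrew.

Emit:
{"fn": "send_rows", "kwargs": {"series": [{"fingers":0.72,"linear":[0,0,0],"dr":[0,0,0]},{"fingers":0.72,"linear":[0,0,0],"dr":[0,0,0]},{"fingers":0.72,"linear":[0,0,0],"dr":[0,0,0]},{"fingers":0.72,"linear":[0,0,0.01],"dr":[0,0,0]},{"fingers":0.72,"linear":[0,0,0.025],"dr":[0,0,0]},{"fingers":0.72,"linear":[0,0,0.035],"dr":[0,0,0]},{"fingers":0.72,"linear":[0,0,0.035],"dr":[0,0,0]},{"fingers":0.65,"linear":[0,0,0.01],"dr":[0,0,0]},{"fingers":0.65,"linear":[0.02,0.007,0],"dr":[0,0,0]},{"fingers":0.65,"linear":[0.03,0.01,0],"dr":[0,0,0]},{"fingers":0.65,"linear":[0.03,0.01,0],"dr":[0,0,0]},{"fingers":0.65,"linear":[0,0,0],"dr":[0,0,0]}]}}

```text
time_s: 20.28
tcp_pos: [589.2, 253.0, 140.6]
orientation: [-0.116, 0.697, 0.116, 0.698]
ft_force: [-0.1, -0.2, -0.5]
width: 60.7
```

Run:
```python
from h import *
print(robot.read_state())
a=np.radians(19); L=np.array([[np.cos(a),np.sin(a)],[-np.sin(a),np.cos(a)]])
p=vision.capture("scene"); W=cloud(p)
k=box(W,(550,215,70),(640,290,108)); print("knob",np.percentile(k,[2,50,98],0).round(1).tolist())
t=box(W,(550,215,98.5),(640,290,108)); print("knobtop",len(t),cv2.minAreaRect(t[:,:2].astype(np.float32)),np.median(t[:,2]))
W=W.copy();W[...,:2]=(W[...,:2]-[585.5,252.2])@L.T
H=box(W,(-125,-35,24),(-50,35,36));print("head local",np.percentile(H,[2,50,98],0).round(1).tolist())
```

```text
{'time_s': 20.2833, 'joints': array([ 3.65857270e-01,  8.03210618e-02,  1.62506473e+00, -8.49734408e-05,
        1.43596505e+00, -1.53488543e+00]), 'dq': array([ 0.00413065, -0.07715331,  0.09604489,  0.00077338,  0.02296099,
        0.00320235]), 'joint_efforts': array([ 4.55596740e-02, -6.57381892e+01, -6.36297297e+01,  5.98684506e-03,
        5.04888163e-02, -5.96825802e-02]), 'tcp_pos': array([589.20364387, 253.00775343, 140.56305097]), 'orientation': array([-0.11614133,  0.69741584,  0.1161171 ,  0.69759527]), 'ft_force': array([-0.08853574, -0.19774274, -0.47382043]), 'moment': array([ 0.11023282, -0.18115195,  0.04296272]), 'width': 60.6662784966851}
knob [[574.9, 235.7, 79.7], [594.3, 247.6, 96.4], [603.4, 265.6, 102.4]]
knobtop 68 ((588.7355346679688, 251.5242919921875), (29.483530044555664, 31.21613121032715), 66.31156921386719) 100.07908991600283
head local [[-112.7, -28.6, 24.6], [-78.2, -5.3, 30.9], [-54.6, 24.7, 34.9]]
```

Emit:
{"fn": "send_rows", "kwargs": {"series": [{"fingers":0.65,"linear":[0,0,0],"dr":[0,0,0]},{"fingers":0.65,"linear":[0,0,0],"dr":[0,0,0]}]}}

```text
time_s: 20.5
tcp_pos: [585.3, 251.9, 141.3]
orientation: [-0.116, 0.698, 0.116, 0.697]
ft_force: [-0.5, -0.3, -0.5]
width: 60.4
```

Emit:
{"fn": "send_rows", "kwargs": {"series": [{"fingers":0.65,"linear":[0.0005,0,-0.02],"dr":[0,0,0]},{"fingers":0.65,"linear":[0,0,-0.02],"dr":[0,0,0]},{"fingers":0.65,"linear":[0,0,-0.012],"dr":[0,0,0]},{"fingers":0.65,"linear":[0,0,-0.005],"dr":[0,0,0]},{"fingers":0.65,"linear":[0,0,0],"dr":[0,0,0]},{"fingers":0,"linear":[0,0,0],"dr":[0,0,0]},{"fingers":0,"linear":[0,0,0],"dr":[0,0,0]},{"fingers":0,"linear":[0,0,0],"dr":[0,0,0]},{"fingers":0,"linear":[0,0,0],"dr":[0,0,0]},{"fingers":0,"linear":[0,0,0],"dr":[0,0,0]},{"fingers":0,"linear":[0,0,0],"dr":[0,0,0]}], "newtons": 40}}

```text
time_s: 21.42
tcp_pos: [586.4, 252.7, 84.6]
orientation: [-0.116, 0.697, 0.117, 0.698]
ft_force: [-1.7, 3.9, 1.9]
width: 31.3
```

Run:
```python
from h import *
s=robot.read_state();print(s["ft_force"],s["moment"],s["width"],s["tcp_pos"],s["joints"][5])
```

```text
[-1.70541662  3.8850376   1.94721897] [ 0.69141847  0.09605729 -0.01745729] 31.30953958924813 [586.4163804  252.65569603  84.64944944] -1.5350019900645393
```

Emit:
{"fn": "send_rows", "kwargs": {"series": [{"fingers":0,"linear":[-0.0002,0.0006,0],"dr":[0,0,-3]},{"fingers":0,"linear":[0,0,-0.0005],"dr":[0,0,-6]},{"fingers":0,"linear":[0,0,-0.0005],"dr":[0,0,-7]},{"fingers":0,"linear":[0,0,-0.0005],"dr":[0,0,-7]},{"fingers":0,"linear":[0,0,-0.0005],"dr":[0,0,-7]}]}}

```text
time_s: 21.83
tcp_pos: [586.4, 252.1, 82.5]
orientation: [0.07, 0.703, -0.071, 0.704]
ft_force: [-1.1, -5.0, 4.4]
width: 31.3
```

```bash
cat > r.py <<'E'
from h import *
from scipy.spatial.transform import Rotation as R
s=robot.read_state();M=R.from_quat(s["orientation"]).as_matrix()
print("F",s["ft_force"].round(1),"M",s["moment"].round(3),s["width"].round(1),s["tcp_pos"].round(1),"j6",s["joints"][5].round(3),"yaw",np.degrees(np.arctan2(M[1,1],M[0,1])).round(1),"t6",s["joint_efforts"][5].round(3))
E
python3 r.py
```

```text
Traceback (most recent call last):
  File "r.py", line 4, in <module>
    print("F",s["ft_force"].round(1),"M",s["moment"].round(3),s["width"].round(1),s["tcp_pos"].round(1),"j6",s["joints"][5].round(3),"yaw",np.degrees(np.arctan2(M[1,1],M[0,1])).round(1),"t6",s["joint_efforts"][5].round(3))
                                                              ^^^^^^^^^^^^^^^^
AttributeError: 'float' object has no attribute 'round'
```

```bash
sed -i 's/s\["width"\].round(1)/round(s["width"],1)/' r.py; python3 r.py
```

```text
F [-1.1 -5.   4.4] M [-0.981  0.009  0.103] 31.3 [586.4 252.1  82.5] j6 -1.005 yaw 78.6 t6 -3.767
```

Emit:
{"fn": "send_rows", "kwargs": {"series": [{"fingers":0,"linear":[0,0,-0.0005],"dr":[0,0,-7]},{"fingers":0,"linear":[0,0,-0.0005],"dr":[0,0,-7]},{"fingers":0,"linear":[0,0,-0.0005],"dr":[0,0,-7]},{"fingers":0,"linear":[0,0,0],"dr":[0,0,0]},{"fingers":0,"linear":[0,0,0],"dr":[0,0,0]}]}}

```text
time_s: 22.25
tcp_pos: [586.3, 251.7, 81.0]
orientation: [0.195, 0.679, -0.196, 0.68]
ft_force: [-3.2, -8.4, 4.2]
width: 31.4
```

```bash
python3 r.py
```

```text
F [-3.2 -8.4  4.2] M [-1.42   0.344 -0.118] 31.4 [586.3 251.7  81. ] j6 -0.643 yaw 57.8 t6 0.691
```

Emit:
{"fn": "send_rows", "kwargs": {"series": [{"fingers":0,"linear":[-0.0004,-0.001,0],"dr":[0,0,0]},{"fingers":0,"linear":[0,0,0],"dr":[0,0,0]}]}}

```text
time_s: 22.42
tcp_pos: [586.1, 251.5, 81.1]
orientation: [0.196, 0.679, -0.195, 0.68]
ft_force: [1.3, -2.2, 3.5]
width: 31.5
```

```bash
python3 r.py
```

```text
F [ 1.3 -2.2  3.5] M [-0.467 -0.25  -0.168] 31.5 [586.1 251.5  81.1] j6 -0.645 yaw 57.9 t6 -0.169
```

Emit:
{"fn": "send_rows", "kwargs": {"series": [{"fingers":0,"linear":[0,0,-0.0003],"dr":[0,0,-5]},{"fingers":0,"linear":[0,0,-0.0004],"dr":[0,0,-5]}]}}

```text
time_s: 22.58
tcp_pos: [586.0, 251.4, 80.4]
orientation: [0.255, 0.659, -0.255, 0.66]
ft_force: [-0.9, -4.6, 5.1]
width: 31.6
```

```bash
python3 r.py
```

```text
F [-0.9 -4.6  5.1] M [-0.89  0.06  0.15] 31.6 [586.  251.4  80.4] j6 -0.467 yaw 47.7 t6 -3.234
```

Emit:
{"fn": "send_rows", "kwargs": {"series": [{"fingers":0,"linear":[0,0,-0.0003],"dr":[0,0,-5]},{"fingers":0,"linear":[0,0,-0.0004],"dr":[0,0,-5]}]}}

```text
time_s: 22.75
tcp_pos: [585.9, 251.2, 79.6]
orientation: [0.311, 0.634, -0.312, 0.635]
ft_force: [-2.2, -6.4, 6.5]
width: 31.7
```

```bash
python3 r.py
```

```text
F [-2.2 -6.4  6.5] M [-1.114  0.357  0.126] 31.7 [585.9 251.2  79.6] j6 -0.292 yaw 37.7 t6 -2.659
```

Emit:
{"fn": "send_rows", "kwargs": {"series": [{"fingers":0,"linear":[-0.0002,-0.0006,-0.0003],"dr":[0,0,-5]},{"fingers":0,"linear":[0,0,-0.0003],"dr":[0,0,-5]}]}}

```text
time_s: 22.92
tcp_pos: [585.6, 250.9, 79.0]
orientation: [0.366, 0.605, -0.366, 0.605]
ft_force: [-2.2, -3.5, 7.0]
width: 31.4
```

```bash
python3 r.py
```

```text
F [-2.2 -3.5  7. ] M [-0.704  0.416  0.104] 31.4 [585.6 250.9  79. ] j6 -0.118 yaw 27.7 t6 -2.644
```

Emit:
{"fn": "send_rows", "kwargs": {"series": [{"fingers":0,"linear":[0,-0.0002,-0.0003],"dr":[0,0,-5]},{"fingers":0,"linear":[0,0,-0.0004],"dr":[0,0,-5]}]}}

```text
time_s: 23.08
tcp_pos: [585.5, 250.8, 78.5]
orientation: [0.417, 0.571, -0.417, 0.571]
ft_force: [-5.5, -3.8, 9.2]
width: 31.3
```

```bash
python3 r.py
```

```text
F [-5.5 -3.8  9.2] M [-0.769  0.973  0.258] 31.3 [585.5 250.8  78.5] j6 0.056 yaw 17.7 t6 -2.568
```

Emit:
{"fn": "send_rows", "kwargs": {"series": [{"fingers":0,"linear":[-0.0004,-0.0002,-0.0002],"dr":[0,0,-4]}]}}

```text
time_s: 23.17
tcp_pos: [585.2, 250.7, 78.3]
orientation: [0.437, 0.556, -0.437, 0.556]
ft_force: [-1.2, -1.3, 6.1]
width: 31.2
```

```bash
python3 r.py
```

```text
F [-1.2 -1.3  6.1] M [-0.285  0.267  0.216] 31.2 [585.2 250.7  78.3] j6 0.126 yaw 13.7 t6 -1.477
```

Emit:
{"fn": "send_rows", "kwargs": {"series": [{"fingers":0,"linear":[0,0,-0.0002],"dr":[0,0,-4]}]}}

```text
time_s: 23.25
tcp_pos: [585.2, 250.7, 78.2]
orientation: [0.456, 0.541, -0.456, 0.541]
ft_force: [-3.4, -2.8, 7.9]
width: 31.2
```

```bash
python3 r.py
```

```text
F [-3.4 -2.8  7.9] M [-0.469  0.717  0.269] 31.2 [585.2 250.7  78.2] j6 0.195 yaw 9.7 t6 -1.835
```

Emit:
{"fn": "send_rows", "kwargs": {"series": [{"fingers":0,"linear":[0,0,-0.0002],"dr":[0,0,-4]}]}}

```text
time_s: 23.33
tcp_pos: [585.1, 250.7, 77.9]
orientation: [0.474, 0.524, -0.474, 0.524]
ft_force: [-4.9, -1.9, 7.7]
width: 31.1
```

```bash
python3 r.py
```

```text
F [-4.9 -1.9  7.7] M [-0.484  0.852  0.232] 31.1 [585.1 250.7  77.9] j6 0.264 yaw 5.8 t6 -1.912
```

Emit:
{"fn": "send_rows", "kwargs": {"series": [{"fingers":0,"linear":[0,0,0],"dr":[0,0,0]},{"fingers":0,"linear":[0,0,0],"dr":[0,0,0]}]}}

```text
time_s: 23.5
tcp_pos: [585.1, 250.7, 78.0]
orientation: [0.474, 0.525, -0.474, 0.525]
ft_force: [-4.4, -2.4, 7.5]
width: 31.2
```

```bash
python3 r.py
```

```text
F [-4.4 -2.4  7.5] M [-0.447  0.753  0.014] 31.2 [585.1 250.7  78. ] j6 0.262 yaw 5.9 t6 0.469
```

Emit:
{"fn": "send_rows", "kwargs": {"series": [{"fingers":0,"linear":[-0.0003,-0.0002,-0.0002],"dr":[0,0,-4]}]}}

```text
time_s: 23.58
tcp_pos: [584.9, 250.6, 77.8]
orientation: [0.491, 0.509, -0.491, 0.509]
ft_force: [-1.6, 0.4, 6.2]
width: 31.4
```

```bash
python3 r.py
```

```text
F [-1.6  0.4  6.2] M [-0.129  0.292  0.355] 31.4 [584.9 250.6  77.8] j6 0.329 yaw 2.0 t6 -3.806
```

Emit:
{"fn": "send_rows", "kwargs": {"series": [{"fingers":0,"linear":[0,0,-0.0002],"dr":[0,0,-4]}]}}

```text
time_s: 23.67
tcp_pos: [584.9, 250.6, 77.6]
orientation: [0.51, 0.49, -0.51, 0.49]
ft_force: [-4.3, -2.1, 7.8]
width: 31.0
```

```bash
python3 r.py
```

```text
F [-4.3 -2.1  7.8] M [-0.295  0.785  0.342] 31.0 [584.9 250.6  77.6] j6 0.403 yaw -2.2 t6 -2.332
```

The moment rose from about 0.12 N m to about 0.35 N m over the last 0.5 rad, which is roughly 50 N and well below crushing. I'll stop turning, release and retreat.

Emit:
{"fn": "send_rows", "kwargs": {"series": [{"fingers":0,"linear":[0,0,0],"dr":[0,0,0]},{"fingers":0.6,"linear":[0,0,0],"dr":[0,0,0]},{"fingers":0.6,"linear":[0,0,0],"dr":[0,0,0]},{"fingers":0.6,"linear":[0,0,0],"dr":[0,0,0]},{"fingers":0.6,"linear":[0,0,0.01],"dr":[0,0,0]},{"fingers":0.6,"linear":[0,0,0.025],"dr":[0,0,0]},{"fingers":0.6,"linear":[0,0,0.03],"dr":[0,0,0]},{"fingers":0.6,"linear":[0,0,0.035],"dr":[0,0,0]},{"fingers":0.6,"linear":[0,0,0.035],"dr":[0,0,0]},{"fingers":0.6,"linear":[-0.03,-0.01,0.02],"dr":[0,0,0]},{"fingers":0.6,"linear":[-0.03,-0.03,0.01],"dr":[0,0,0]},{"fingers":0.6,"linear":[-0.03,-0.04,0],"dr":[0,0,0]}]}}

```text
time_s: 24.67
tcp_pos: [500.4, 178.8, 244.6]
orientation: [0.51, 0.491, -0.507, 0.492]
ft_force: [0.7, -1.1, 0.9]
width: 55.9
```

Emit:
{"fn": "send_rows", "kwargs": {"series": [{"fingers":0.6,"linear":[-0.02,-0.04,0],"dr":[0,0,0]},{"fingers":0.6,"linear":[-0.02,-0.04,0],"dr":[0,0,0]},{"fingers":0.6,"linear":[-0.02,-0.04,0],"dr":[0,0,0]},{"fingers":0.6,"linear":[0,-0.04,0],"dr":[0,0,0]},{"fingers":0.6,"linear":[0,0,0],"dr":[0,0,0]},{"fingers":0.6,"linear":[0,0,0],"dr":[0,0,0]}]}}

```text
time_s: 25.17
tcp_pos: [445.1, 25.0, 242.5]
orientation: [0.51, 0.49, -0.509, 0.49]
ft_force: [-0.0, 0.3, -0.8]
width: 55.9
```

```bash
python3 r.py
python3 - <<'E'
from h import *
a=np.radians(19); L=np.array([[np.cos(a),np.sin(a)],[-np.sin(a),np.cos(a)]])
ims=[]
for n,c in(("top",(150,250,160,260)),("scene",(150,250,390,490))):
    p=vision.capture(n); W=cloud(p).copy()
    for t in("domed_mid","lozenge_mid","jar_mid","mallet"):
        o=vision.outline_of(t,p)[:1]
        if o: print(n,t,np.median(W[o[0]["pixels"]&(p["z_map"]>0)],0).round())
    W[...,:2]=(W[...,:2]-[585.3,252])@L.T
    k=box(W,(-25,-25,80),(25,25,108)); t=k[k[:,2]>np.percentile(k[:,2],60)]; print("knob top",np.percentile(k[:,2],[50,80,95]).round(1))
    H=box(W,(-130,-40,24),(-50,40,36));print("head local",np.percentile(H,[2,50,98],0).round(1).tolist(),cv2.minAreaRect(H[:,:2].astype(np.float32)))
    ims.append(cv2.resize(p["image"][c[0]:c[1],c[2]:c[3]],(400,400),interpolation=2))
cv2.imwrite("pics/k.png",np.hstack(ims)[:,:,::-1])
E
```

```text
F [-0.   0.3 -0.8] M [-0.023 -0.044  0.001] 55.9 [445.1  25.  242.5] j6 0.039 yaw -2.3 t6 -0.719
top domed_mid [ 546. -151.   27.]
top lozenge_mid [ 554. -222.   26.]
top jar_mid [375. -34.  88.]
top mallet [713. -19.  41.]
knob top [92.9 94.4 96.1]
head local [[-73.5, -25.2, 24.2], [-64.0, -2.1, 29.9], [-51.9, 27.2, 33.3]] ((-62.366573333740234, 1.3517723083496094), (25.388877868652344, 53.70015335083008), 3.202894687652588)
scene domed_mid [ 551. -153.   28.]
scene lozenge_mid [ 559. -226.   28.]
scene jar_mid [402. -16.  57.]
scene mallet [725. -23.  33.]
knob top [92.5 94.2 95.4]
head local [[-111.5, -28.0, 24.7], [-80.4, -5.1, 31.1], [-55.6, 25.9, 34.8]] ((-82.98588562011719, -0.5339450836181641), (58.03108596801758, 64.88986206054688), 89.10936737060547)
```

View pics/k.png

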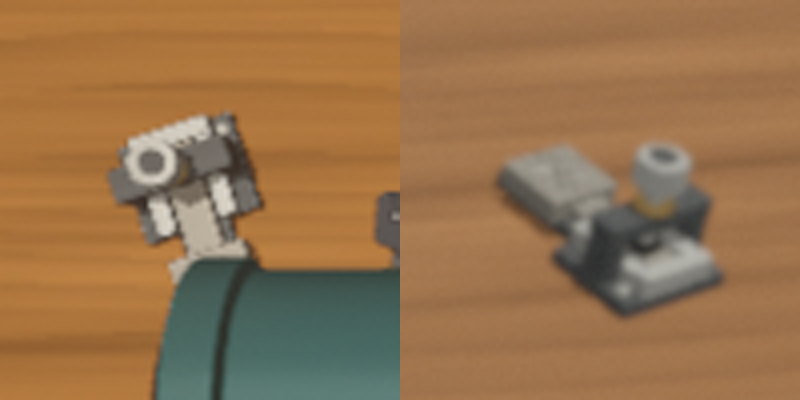

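```bash
python3 -c "
from station import job; print(job.finish_job())"
```

```text
the job is handed in; nothing more can be done
None
```

The chrysanthemum plaque is face up in the clamp with its tang home against the stop and the thumbscrew tightened on it. I handed the job in at about 25 s with the gripper clear and touching nothing.

- **Plaque:** I lifted it out of the rack by its tang, gave it a half turn, regripped it by the head and slid it in. The push reaction rose to about 20 N with no further travel. In the last scene picture the head's centre was within about 3 mm of its home position; the arm partly hid it in the top view.
- **Thumbscrew:** I turned it clockwise until the moment rose from about 0.12 to about 0.35 N m, and stopped there. That is an estimated 50 N on the clay, well under the crushing limit. I did not measure what force remained after I let go; the thread is stated to hold up to 35 N.
- **Screw depth:** The knob's top sank by about 7 mm to roughly 93 mm, which fits the pad bearing on the tang. The tool turned 1.94 rad but that drop matches only about 1.7 rad, so the fingers may have slipped a little on the knob, or the screw may have relaxed slightly when let go.
- **Other things:** The domed and lozenge plaques and the mallet measured where they started. The jar did too in the scene view; the top view put it about 20 mm off, probably because the arm partly hid it.

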